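# Release and push out the filter slide with the pin tool

## Robot

A 6-joint arm with a two-finger parallel gripper is mounted at the origin on the work surface. World frame = base frame: x ahead of the robot, y to its left, z up, the work surface at z = 0. Lengths are in m, angles in rad, forces in N, time in s.
With the tool pointing down it reaches from about 0.35 to 0.975 m from the base axis. Payload 17.4 kg.
Tool frame: the origin (TCP) lies midway between the tips of the shut fingers; the grasp point (between the pads) lies 19 mm behind it; z points along the fingers, y is the line along which they close (so a half turn about z gives the same grasp; the last joint's range is limited). The gripper opens to 85 mm and grips with 20 to 120 N. Pads are 22 mm wide; open, the fingers measure 114 mm over their backs; the gripper's body (76 mm by 85 mm) begins 54 mm behind the grasp point. The pads swing forward as they close: fully open they stand 13 mm farther back than shut.
Start: joints at [-1.254, 0.116, 1.442, -0, 1.584, -0.038], TCP at [0.234, -0.633, 0.231] pointing down, gripper open.
Joint ranges: [-2.83, 2.83], [-0.83, 2.19], [0.07, 2.5], [-1.14, 4.28], [0.01, 3], [-2.97, 2.97]. Speed limits (rad/s): [1.89, 1.89, 2.22, 3.14, 3.14, 3.14].

## Interface

Orientations are given as a rotation vector (axis times angle).
In Python, from plant import env gives the robot as it stands.
- The arm moves only by the shell command python3 -m handwheel 'ROWS' [FORCE]. ROWS is JSON, a list of rows, each a list of 3 entries, a list of its own where there are three numbers: the shift along the tool's x, y, z in m, then the turn, a rotation vector about the tool's x, y, z in degrees, then the opening, from 0 (shut) to 1 (fully open). A call has 1 to 12 rows; each row is the pose to reach, as a shift and turn from the pose commanded when the call began, along the tool's axes at that moment; what a row does not reach only later rows make up. A row lasts 1/10 s, in which the tool goes at most 50 mm and 8.59 degrees, less where a joint would pass 70% of its speed; a pose out of reach is approached as far as the arm can. A call with a gripper value outside its range is refused whole. The fingers move at their own pace and stop on an object; FORCE is the grip in N (left out, the last holds). Time passes only in rows, so rows that repeat a pose let the fingers close. It gives the time, the measured TCP pose, the force, the opening and the grip force at its end, in the units of the state.
- env.get_obs(): the state, without advancing time (a new reading comes with each control period).
- env.get_image(name): name is "scene" or "top" or "wrist"; returns the picture (384x512x3 uint8, blue, green, red); there is no depth.
- env.get_calibration(name): a dict with "fx", "fy", "cx", "cy" (pixels), "distortion" ([k1, k2, p1, p2, k3] as OpenCV has them; the pictures are not rectified), "R" (3x3) and "t" (3): a world point X has camera coordinates R X + t. Camera axes: x right, y down, z forward; pixel columns grow to the right and rows downward; lengths in m; the calibration is good to about 2 mm. A picture is of the moment at which its call begins: read the wrist's pose just before it. get_calibration takes no time and is no camera call; for the wrist camera it gives the pose at the moment of the call.
- env.close_job(): hands the job in; it is judged then, once.
Trained networks look in the newest picture that a camera, given by its name, has taken for a name from the list of things; names that differ only in an ending like _2 or _b are one class to them, and where a whole thing is asked for, a point or a joint stands for the part that bears it (a point fixed in the world has none). Each returns a list of dicts, best first, with "score" (0 to 1); they miss things now and then, are a little off and sometimes report something else, mostly with a low value. They report only what shows in the picture. A call takes as long as a camera call.
- env.outline_of(camera, name): "pixels" (384x512 bool, what is visible of it) and "extent" ([left, top, right, bottom] in pixels, round what is visible of it).
The state is a dict: "time": time; "joint_positions": joint angles; "qd": joint speeds; "tau": joint torques, N m; "ee_pos": TCP position; "tool_rot": TCP orientation; "contact_force": force on the tool from outside, world axes, zero at the start; "wrist_torque": the same for the moment, N m; "opening": finger opening in m; "grip_force": force on a finger pad.
Only numpy, scipy, OpenCV 4.12 (cv2) and the standard library are available. Lean on these libraries where they do the work, as an engineer would, in place of code of your own. Each camera call takes 0.05 s, during which the arm holds its last target. There are 200 camera calls.

## Task

Take the pin tool out of its round stand, hold the red release button at the bottom of the filter slide's recess down with its pin, and, still holding the button down, push the slide outwards (the way its white arrow points) as far as it will go. Press gently, feeling for the button rather than forcing it, and let nothing but the tool touch the filter unit. Then put the pin tool back upright in its stand, fully down, and leave the other things where they are.

Things in the scene. Friction and masses are not known exactly. Their poses are not given: they have to be found in the camera images.
- pin_tool: hobby pin tool, about 80 g, standing upright in the stand: pin and collar below, then an aluminium flange 26 mm in diameter, 5 mm thick, and above it an orange square handle 14 x 14 mm, 60 mm long. Origin: centre of the flange's underside; z up along the handle, x and y square to the handle's flats. The handle runs from z = 5 to 65 mm.
- stand: fixed round wooden tool stand, 60 mm in diameter, 60 mm tall, with an upright through hole 15 mm in diameter on its axis. Origin under its centre. Pin and collar hang in the hole and the tool's flange rests on the stand's top, so the tool's origin is 60 mm above the stand's.
- filter_unit: fixed low bench-top fume filter unit: grey box 200 x 140 mm, 70 mm tall, with two dark rails on top (to 97 mm high, outer edges 105 mm apart) and a raised grey cover behind the slide (to 95 mm). Origin under its centre; the blue filter slide lies between the rails and moves outwards along the unit's +x (the end away from the raised cover).
- filter_slide (a joint): how far the filter slide has been pushed out, m: 0 home, 0.061 at its outer stop. The slide rubs with about 3 N. A latch holds it at 0 and catches it again at about 20, 40 and 60 mm if the button comes up; at 60 mm it stays caught once the pin is lifted out.
- recess (a point): centre of the mouth of the recess in the slide's top (moves with the slide, axes as the filter unit): a square upright hole 10 x 10 mm in the blue slide, ringed in white, its mouth 95 mm above the table. The red release button fills it from 7 mm below the mouth.
- jar_blue: small closed paint jar, blue, 42 mm across, 45 mm tall; bystander; origin under its centre
- jar_purple: small closed paint jar, purple with white cap, 42 mm across, 45 mm tall; bystander; origin under its centre
- spray_can: white and yellow spray can, 66 mm across, 190 mm tall; bystander; origin under its centre
- solvent_bottle: whitish translucent bottle with white cap, 70 mm across, 190 mm tall; bystander; origin under its centre
- mug: terracotta mug, 80 mm across, 90 mm tall; bystander; origin under its centre
- dropper: small amber dropper bottle, 26 mm across, 70 mm tall; bystander; origin under its centre
- paint_box: white paper carton, 50 x 140 x 35 mm, lying flat; bystander; origin under its centre
- cutter: blue box cutter lying flat, 140 x 26 x 14 mm; bystander; origin under its centre
- handle_top (a point): centre of the top of the tool's orange handle, 65 mm above the tool's origin (a small look-only dark cap stands 6 mm above it)
- collar_end (a point): lower end of the tool's brass collar (10 mm in diameter, 14 mm long, below the flange). Out of it comes the steel pin, 4 mm in diameter. The pin's tip is 16 to 40 mm below this point (30 to 54 mm below the tool's origin): it is clamped at a length that differs each time and is not measured; it does not slip in use.
- button_rest (a point): where the top of the red release button (9 x 9 mm) rests when up, 7 mm below the recess's mouth (moves along with the slide, not with the press). The button is sprung: it starts to yield downwards at about 2.5 N, frees the slide at 4 to 4.5 mm of travel (about 5 N) and meets a hard stop at 6 mm (5.5 N), not to be leaned on.

How it is judged:
By the outcome, as a careful person would: the job done as asked, in the order asked, and still so for the second after the job is handed in, with the robot touching nothing.
It also fails if it takes over 72 s, if anything falls off the work surface, if the arm or the gripper's body presses on something with over 40 N, if the wrist force passes 120 N, or if a joint passes its speed limit or range.

## Working session

There is one attempt and no reset: what is moved stays moved. The work goes in short steps, Python scripts to look and compute and a shell command to move; the robot and the scene stay as the last step left them, time stands still between calls to the robot, and variables do not carry over. Pictures are saved under pics/ and viewed, at most 10 in all, crops included, and the job is handed in when it is done.

```bash
mkdir -p pics; ls; python3 - <<'E'
from plant import env
import cv2,numpy as np
o=env.get_obs();print({k:np.round(v,4).tolist() for k,v in o.items()})
ims=[]
for c in("scene","top"):
    im=env.get_image(c);cv2.imwrite(f"pics/{c}0.png",im)
    k=env.get_calibration(c);print(c,k['fx'],k['cx'],k['cy'],np.round(k['distortion'],4),np.round(-k['R'].T@k['t'],3),np.round(k['R'],2).tolist())
    for n in("pin_tool","stand","filter_unit","filter_slide","recess","handle_top","collar_end","button_rest","spray_can","solvent_bottle","mug","dropper"):
        r=env.outline_of(c,n)
        print(n,[(round(x['score'],2),[int(v) for v in x['extent']]) for x in r[:2]])
E
```

```text
pics
{'time': 0.0, 'joint_positions': [-1.2538, 0.1165, 1.4422, -0.0, 1.584, -0.0378], 'qd': [-0.0001, 0.0006, -0.0011, 0.0035, 0.0016, -0.0006], 'tau': [-0.0018, -73.1994, -63.2497, -0.0002, 0.0063, -0.0001], 'ee_pos': [0.2344, -0.6328, 0.2306], 'tool_rot': [-3.0912, -0.5543, 0.0003], 'contact_force': [0.3094, 0.23, -0.3032], 'wrist_torque': [0.0107, -0.0084, -0.0161], 'grip_force': 0.0, 'opening': 0.0856}
scene 395.8273987106831 257.0926468472003 195.8486644678029 [-0.007  0.     0.     0.     0.   ] [ 1.306 -0.008  0.812] [[0.08, 1.0, -0.01], [0.69, -0.06, -0.72], [-0.72, 0.05, -0.69]]
pin_tool [(0.76, [145, 185, 155, 209]), (0.58, [175, 270, 236, 308])]
stand [(0.74, [135, 201, 161, 229]), (0.26, [260, 187, 298, 210])]
filter_unit [(0.86, [221, 174, 304, 249]), (0.65, [266, 185, 301, 211])]
filter_slide [(0.66, [259, 187, 300, 210])]
recess [(0.72, [175, 267, 239, 307]), (0.66, [265, 188, 301, 208])]
handle_top [(0.62, [143, 183, 155, 209])]
collar_end [(0.75, [143, 186, 154, 207]), (0.49, [155, 174, 172, 192])]
button_rest [(0.65, [219, 176, 305, 247]), (0.62, [264, 185, 300, 21
[... 230 characters left out ...]
419.24465931656346 251.34674313356277 187.30150863750842 [-0.1502  0.      0.      0.      0.    ] [0.499 0.032 1.285] [[-0.03, -1.0, -0.0], [-1.0, 0.03, -0.07], [0.07, 0.0, -1.0]]
pin_tool []
stand []
filter_unit [(0.64, [206, 167, 285, 230]), (0.55, [342, 135, 373, 161])]
filter_slide [(0.96, [214, 178, 248, 210])]
recess [(0.91, [211, 178, 245, 211])]
handle_top [(0.63, [343, 197, 357, 212])]
collar_end [(0.4, [345, 200, 353, 208])]
button_rest [(0.71, [210, 178, 247, 210]), (0.43, [207, 165, 287, 231])]
spray_can [(0.7, [121, 140, 158, 169]), (0.4, [210, 178, 247, 210])]
solvent_bottle [(0.82, [341, 135, 373, 162])]
mug [(0.56, [90, 197, 129, 237])]
dropper [(0.52, [239, 128, 248, 134])]
```

View pics/scene0.png

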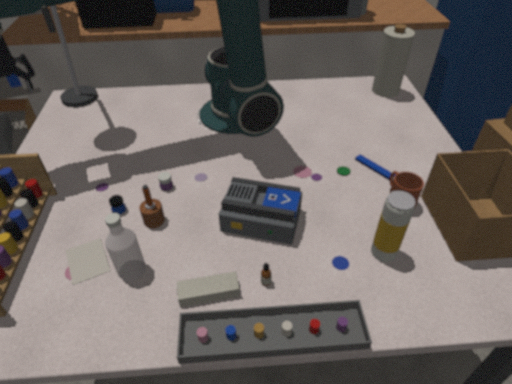

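View pics/top0.png

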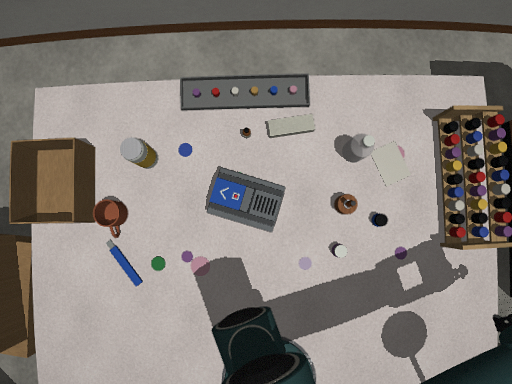

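The scene view shows the stand at about (152,215) with the tool above it at (148,195), and the unit at (262,210). In the top view the stand is at (347,204). The recess is at about (236,197), and the slide's arrow points left (roughly +y).

```bash
cat > h.py <<'E'
from plant import env
import cv2,numpy as np
from scipy.spatial.transform import Rotation as Ro
def ray(k,p):
    K=np.array([[k['fx'],0,k['cx']],[0,k['fy'],k['cy']],[0,0,1]])
    q=cv2.undistortPoints(np.array([[p]],float),K,np.array(k['distortion']))[0,0]
    R=np.array(k['R']);return -R.T@k['t'],R.T@np.array([q[0],q[1],1])
def atz(k,p,z):
    c,d=ray(k,p);return c+d*(z-c[2])/d[2]
def tri(obs):
    A=np.zeros((3,3));b=np.zeros(3);L=[]
    for k,p in obs:
        c,d=ray(k,p);d=d/np.linalg.norm(d);M=np.eye(3)-np.outer(d,d);A+=M;b+=M@c;L.append((c,M))
    X=np.linalg.solve(A,b);return X,[np.linalg.norm(M@(X-c)) for c,M in L]
def proj(k,X):
    K=np.array([[k['fx'],0,k['cx']],[0,k['fy'],k['cy']],[0,0,1]])
    return cv2.projectPoints(np.array([X],float),cv2.Rodrigues(np.array(k['R']))[0],np.array(k['t'],float),K,np.array(k['distortion']))[0].ravel()
def pose():
    o=env.get_obs();return np.array(o['ee_pos']),Ro.from_rotvec(o['tool_rot'])
def shift(target): # world target -> tool shift
    p,r=pose();return r.inv().apply(np.array(target)-p)
E
python3 - <<'E'
from h import *
T=env.get_calibration("top");S=env.get_calibration("scene")
print("handle",tri([(T,(350,204.5)),(S,(147,185))]))
print("stand top z=.06",atz(T,(346,204),.06),atz(S,(152,203),.06))
print("recess",atz(T,(237,197),.095), tri([(T,(237,197)),(S,(285,197))]))
# unit corners top: rough
for p in((219,167),(206,213),(285,185),(273,231)):print(atz(T,p,.07))
p,r=pose();print(r.as_matrix().round(3).tolist())
W=env.get_calibration("wrist");R=np.array(W['R']);c=-R.T@W['t'];print("cam in tool",r.inv().apply(c-p),(R@r.as_matrix()).round(3).tolist(),W['fx'],W['cx'],W['cy'])
E
```

```text
handle (array([ 0.53011052, -0.23843687,  0.13102043]), [np.float64(0.0011213205786205524), np.float64(0.0011213205786206036)])
stand top z=.06 [ 0.53373005 -0.24196778  0.06      ] [ 0.52393029 -0.24104771  0.06      ]
recess [0.5612941  0.07641771 0.095     ] (array([0.56380599, 0.09573007, 0.09320867]), [np.float64(0.019377983184368376), np.float64(0.019377983184368425)])
[0.6516677  0.12785801 0.07      ]
[0.51850829 0.16845362 0.07      ]
[ 0.5937739  -0.06302761  0.07      ]
[ 0.46149664 -0.02416933  0.07      ]
[[0.938, 0.347, -0.0], [0.347, -0.938, -0.0], [-0.0, -0.0, -1.0]]
cam in tool [ 0.0729545   0.00084879 -0.14298728] [[0.001, 1.0, 0.001], [-0.959, 0.001, -0.284], [-0.284, -0.001, 0.959]] 341.774541508005 259.6453402937221 193.53860363532962
```

```bash
python3 -m handwheel '[[[0.36,-0.266,0],[0,0,0],1],[[0.36,-0.266,0],[0,0,0],1],[[0.36,-0.266,0],[0,0,0],1],[[0.36,-0.266,0],[0,0,0],1],[[0.36,-0.266,0],[0,0,0],1],[[0.36,-0.266,0],[0,0,0],1],[[0.36,-0.266,0],[0,0,0],1],[[0.36,-0.266,0],[0,0,0],1],[[0.36,-0.266,0],[0,0,0],1],[[0.36,-0.266,0],[0,0,0],1],[[0.36,-0.266,0],[0,0,0],1],[[0.36,-0.266,0],[0,0,0],1]]'
python3 - <<'E'
from h import *
import pickle
k=env.get_calibration("wrist");im=env.get_image("wrist");cv2.imwrite("pics/w1.png",im);pickle.dump(k,open("k1.pkl","wb"))
print(env.get_obs()['ee_pos'],proj(k,[.53,-.24,.125]))
for n in("pin_tool","stand","handle_top"):
    print(n,[(round(x['score'],2),[int(v) for v in x['extent']]) for x in env.outline_of("wrist",n)[:2]])
E
python3 -m handwheel '[[[0.06,0,0],[0,0,0],1],[[0.06,0,0],[0,0,0],1],[[0.06,0,0],[0,0,0],1],[[0.06,0,0],[0,0,0],1]]'
python3 - <<'E'
from h import *
import pickle
k=env.get_calibration("wrist");im=env.get_image("wrist");cv2.imwrite("pics/w2.png",im);pickle.dump(k,open("k2.pkl","wb"))
print(env.get_obs()['ee_pos'],proj(k,[.53,-.24,.125]))
for n in("pin_tool","stand","handle_top"):
    print(n,[(round(x['score'],2),[int(v) for v in x['extent']]) for x in env.outline_of("wrist",n)[:2]])
a=cv2.imread("pics/w1.png");cv2.imwrite("pics/w12.png",np.hstack([a[:,100:400],im[:,100:400]]))
E
```

```text
time: 2.5
ee_pos: [0.4793, -0.2591, 0.2313]
tool_rot: [3.092, 0.554, -0.0]
contact_force: [-1.1, -0.3, 0.3]
opening: 0.0854
grip_force: 0.0
[ 0.47919727 -0.25931869  0.23129655] [258.48110658 119.79676144]
pin_tool [(0.87, [251, 93, 282, 126])]
stand [(0.93, [234, 75, 299, 144])]
handle_top [(0.69, [251, 93, 279, 125])]
time: 3.1
ee_pos: [0.5354, -0.2381, 0.2311]
tool_rot: [-3.092, -0.554, 0.001]
contact_force: [-0.6, 1.3, -0.3]
opening: 0.085
grip_force: 0.0
[ 0.53519521 -0.2381821   0.23128371] [258.80428924 199.62040284]
pin_tool [(0.82, [253, 160, 279, 203])]
stand [(0.81, [237, 136, 298, 205])]
handle_top [(0.63, [249, 161, 279, 204])]
```

View pics/w12.png

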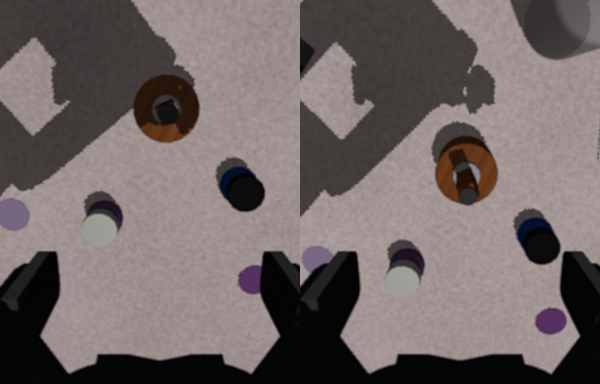

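Both wrist views show the stand at about (266,108) in view 1 and (266,170) in view 2. The tool's dark cap is at about (268,112) and (268,193), with the jars below. I'll zoom in for the handle's flats.

```bash
python3 - <<'E'
import cv2,numpy as np
a=cv2.imread("pics/w1.png")[70:150,226:306];b=cv2.imread("pics/w2.png")[130:210,226:306]
f=lambda x:cv2.resize(np.clip(x*1.8,0,255).astype('uint8'),(400,400),interpolation=cv2.INTER_CUBIC)
cv2.imwrite("pics/z1.png",np.hstack([f(a),f(b)]))
E
```

```text
(no output)
```

View pics/z1.png

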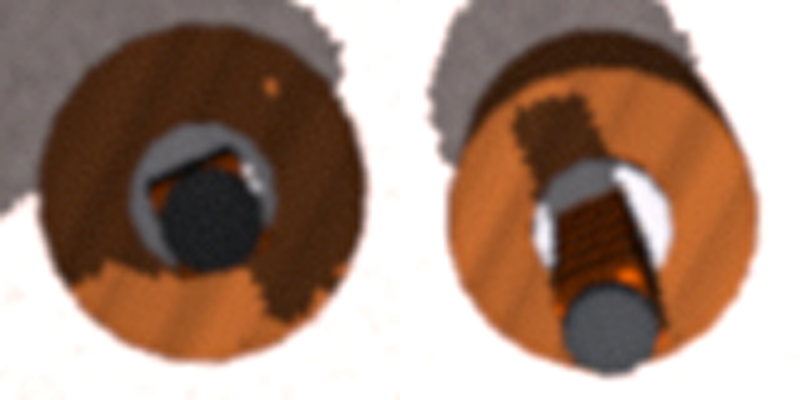

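View 1: flange centre (266.6,109), cap (268.6,114). View 2: flange (267,175), cap (268.2,196). The handle's base edge rises to the right by about 20°.

```bash
python3 - <<'E'
from h import *
import pickle
k1=pickle.load(open("k1.pkl","rb"));k2=pickle.load(open("k2.pkl","rb"))
S=lambda x,y,o:(x/5+226,y/5+o)
print("flange",tri([(k1,S(203,195,70)),(k2,S(206,225,130))]))
print("cap",tri([(k1,S(213,220,70)),(k2,S(211,330,130))]))
for k,a,b,o in((k1,(150,187),(235,150),70),(k2,(157,212),(220,190),130)):
    A=atz(k,S(*a,o),.065);B=atz(k,S(*b,o),.065);d=B-A;print(np.degrees(np.arctan2(d[1],d[0])),np.linalg.norm(d))
for k,c,o,z in((k1,(203,193),70,.06),(k2,(203,221),130,.06),(k1,(213,220),70,.131),(k2,(211,330),130,.131),(k1,(203,195),70,.065),(k2,(206,225),130,.065)):print(z,atz(k,S(*c,o),z))
p,r=pose();print(p,np.degrees(np.arctan2(r.as_matrix()[1,1],r.as_matrix()[0,1])))
E
```

```text
flange (array([ 0.53695455, -0.24514203,  0.06391452]), [np.float64(0.000339311917245714), np.float64(0.0003393119172455607)])
cap (array([ 0.53651742, -0.24511848,  0.12969844]), [np.float64(2.5338209365447007e-05), np.float64(2.5338209365376985e-05)])
-46.73120266527222 0.016138078696042977
-49.92651637213813 0.01235607621714501
0.06 [ 0.53701586 -0.24483297  0.06      ]
0.06 [ 0.53675494 -0.24505782  0.06      ]
0.131 [ 0.53658772 -0.2450855   0.131     ]
0.131 [ 0.53686935 -0.24492657  0.131     ]
0.065 [ 0.53687189 -0.24478916  0.065     ]
0.065 [ 0.53731038 -0.24534742  0.065     ]
[ 0.53528151 -0.23810355  0.23156674] -69.71758685231576
```

```bash
python3 -m handwheel '[[[-0.001,0.007,0],[0,0,-8],1],[[-0.001,0.007,0],[0,0,-16],1],[[-0.001,0.007,0],[0,0,-21.5],1],[[-0.001,0.007,0.03],[0,0,-21.5],1],[[-0.001,0.007,0.07],[0,0,-21.5],1],[[-0.001,0.007,0.11],[0,0,-21.5],1],[[-0.001,0.007,0.148],[0,0,-21.5],1],[[-0.001,0.007,0.148],[0,0,-21.5],1],[[-0.001,0.007,0.148],[0,0,-21.5],1],[[-0.001,0.007,0.148],[0,0,-21.5],1]]'
python3 - <<'E'
from h import *
p,r=pose();print(p,np.degrees(np.arctan2(r.as_matrix()[1,1],r.as_matrix()[0,1])),shift([.5368,-.245,.083]))
E
```

```text
time: 4.3
ee_pos: [0.5383, -0.2452, 0.0861]
tool_rot: [2.933, 1.12, 0.003]
contact_force: [0.4, -0.4, -0.1]
opening: 0.0852
grip_force: 0.0
[ 0.53830337 -0.24518052  0.08608147] -48.18511841037529 [-0.00100373 -0.00114611  0.00307686]
```

```bash
python3 -m handwheel '[[[-0.001,-0.001,0.001],[0,0,0],1],[[-0.001,-0.001,0.001],[0,0,0],0],[[-0.001,-0.001,0.001],[0,0,0],0],[[-0.001,-0.001,0.001],[0,0,0],0],[[-0.001,-0.001,0.001],[0,0,0],0],[[-0.001,-0.001,0.001],[0,0,0],0],[[-0.001,-0.001,0.001],[0,0,0],0],[[-0.001,-0.001,0.001],[0,0,0],0],[[-0.001,-0.001,0.001],[0,0,0],0],[[-0.001,-0.001,0.001],[0,0,0],0]]' 60
```

```text
time: 5.3
ee_pos: [0.5361, -0.2445, 0.0824]
tool_rot: [2.934, 1.121, 0.0]
contact_force: [-0.0, -0.3, 1.1]
opening: 0.0131
grip_force: 58.4
```

```bash
python3 -m handwheel '[[[0,0,-0.02],[0,0,0],0],[[0,0,-0.05],[0,0,0],0],[[0,0,-0.09],[0,0,0],0],[[0,0,-0.13],[0,0,0],0],[[0,0,-0.16],[0,0,0],0],[[0,0,-0.16],[0,0,0],0],[[0,0,-0.16],[0,0,0],0],[[0,0,-0.16],[0,0,0],0]]'
python3 - <<'E'
from h import *
p,r=pose();M=r.as_matrix();print(M.round(4).tolist())
R=np.array([.5613,.0764,.095])
u=np.array([.058,.191,0]);print("unit x deg",np.degrees(np.arctan2(u[1],u[0])))
print(shift([R[0],R[1],p[2]]))
k=env.get_calibration("wrist");cv2.imwrite("pics/w3.png",env.get_image("wrist"))
print(proj(k,p+[0,0,-.022-.03]),proj(k,p+[0,0,-.022-.054]))
S=env.get_calibration("scene");cv2.imwrite("pics/s3.png",env.get_image("scene"));print(proj(S,p+[0,0,-.0224]),proj(S,p+[0,0,-.0765]))
E
```

```text
time: 6.1
ee_pos: [0.5356, -0.2443, 0.2407]
tool_rot: [-2.933, -1.121, 0.002]
contact_force: [0.2, 0.2, -1.7]
opening: 0.0133
grip_force: 58.4
[[0.7452, 0.6669, -0.0019], [0.6669, -0.7452, 0.001], [-0.0007, -0.0019, -1.0]]
unit x deg 73.1083042553255
[ 0.23300474 -0.22183702  0.00025801]
[258.29003531 217.14327539] [258.54512233 204.67819994]
[137.4900023  159.83421772] [142.17360139 176.79446232]
```

```bash
python3 -m handwheel '[[[0.17,-0.19,0],[0,0,0],0],[[0.17,-0.19,0],[0,0,0],0],[[0.17,-0.19,0],[0,0,0],0],[[0.17,-0.19,0],[0,0,0],0],[[0.17,-0.19,0],[0,0,0],0],[[0.17,-0.19,0],[0,0,0],0],[[0.17,-0.19,0],[0,0,0],0],[[0.17,-0.19,0],[0,0,0],0],[[0.17,-0.19,0],[0,0,0],0],[[0.17,-0.19,0],[0,0,0],0]]'
cat > look.py <<'E'
from h import *
import pickle,sys
n=sys.argv[1]
k=env.get_calibration("wrist");im=env.get_image("wrist");cv2.imwrite(f"pics/{n}.png",im);pickle.dump(k,open(f"{n}.pkl","wb"))
print(pose()[0],proj(k,[.5613,.0764,.095]))
E
python3 look.py A
python3 -m handwheel '[[[0,-0.07,0],[0,0,0],0],[[0,-0.07,0],[0,0,0],0],[[0,-0.07,0],[0,0,0],0],[[0,-0.07,0],[0,0,0],0],[[0,-0.07,0],[0,0,0],0]]'
python3 look.py B
python3 - <<'E'
import cv2,numpy as np
cv2.imwrite("pics/AB.png",np.hstack([cv2.imread("pics/A.png")[:,60:460],cv2.imread("pics/B.png")[:,60:460]]))
E
```

```text
time: 7.2
ee_pos: [0.536, 0.0094, 0.2421]
tool_rot: [-2.936, -1.119, 0.0]
contact_force: [0.7, 0.0, -0.0]
opening: 0.0135
grip_force: 58.6
[0.53602128 0.00952363 0.24219634] [218.46659696 104.02097587]
time: 7.75
ee_pos: [0.4897, 0.062, 0.2423]
tool_rot: [2.935, 1.12, -0.0]
contact_force: [0.6, -0.9, 0.1]
opening: 0.0131
grip_force: 58.9
[0.48971707 0.06194865 0.24217968] [303.68503406 104.76577716]
```

View pics/AB.png

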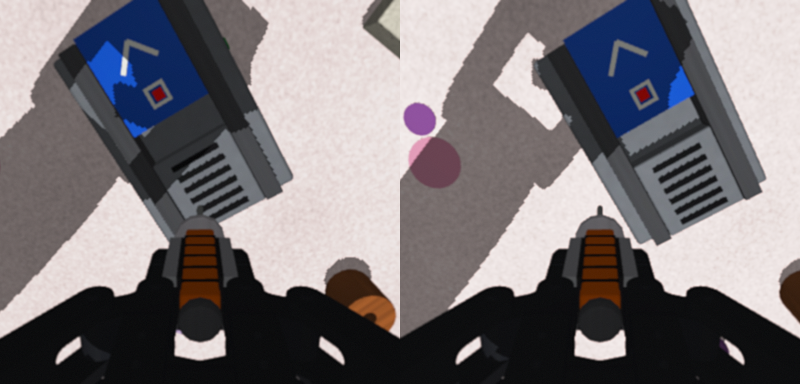

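A shows the recess (red square in a white ring) at about (218,94), and B shows it at about (304,95). The pin tip sticks out above the flange at about (259,207).

```bash
python3 - <<'E'
import cv2,numpy as np
from h import *
A=cv2.imread("pics/A.png");B=cv2.imread("pics/B.png")
for n,I in(("A",A),("B",B)):
    I=I.astype(int);m=(I[...,2]>1.8*I[...,1])&(I[...,2]>1.8*I[...,0])&(I[...,2]>60);m[150:]=0
    ys,xs=np.nonzero(m);print(n,len(xs),xs.mean(),ys.mean(),xs.min(),xs.max(),ys.min(),ys.max())
c=lambda I,x,y,s=32,S=400:cv2.resize(np.clip(I[y-s:y+s,x-s:x+s]*1.5,0,255).astype('uint8'),(S,S),interpolation=cv2.INTER_CUBIC)
cv2.imwrite("pics/z2.png",np.hstack([c(A,218,94),c(B,259,215,20)]))
E
```

```text
A 109 218.2018348623853 93.74311926605505 212 224 87 100
B 115 302.7304347826087 94.20869565217392 296 309 88 101
```

View pics/z2.png

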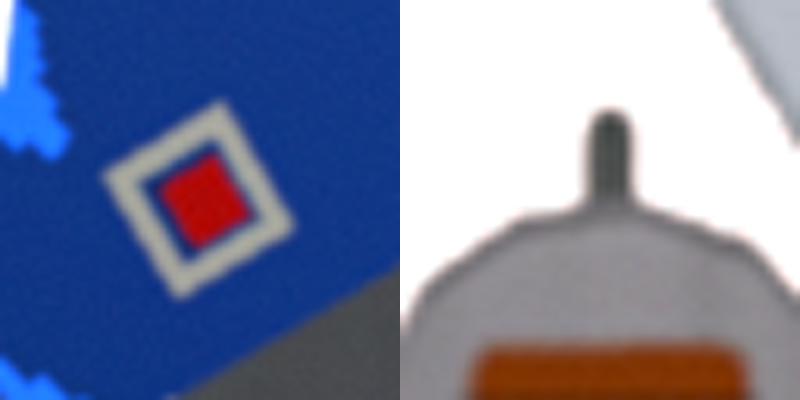

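The zoom shows the ring centred at (218.0,94.0) in A, with its edges at about -32°. The pin tip is at (259.9,205.8) in B.

```bash
python3 - <<'E'
from h import *
import pickle
k1=pickle.load(open("A.pkl","rb"));k2=pickle.load(open("B.pkl","rb"))
T=env.get_calibration("top")
print("ring",tri([(k1,(217.96,94.0)),(k2,(303,94.5))]),atz(k1,(217.96,94.0),.095),atz(k2,(303,94.5),.095))
print("red",tri([(k1,(218.2,93.74)),(k2,(302.73,94.21))]))
S=lambda x,y:(x/6.25+186,y/6.25+62)
for a,b in(((100,175),(222,98)),((180,300),(297,227)),((190,400),(400,265)),((180,300),(100,175)),((297,227),(222,98))):
    d=atz(k1,S(*b),.095)-atz(k1,S(*a),.095);print(np.degrees(np.arctan2(d[1],d[0])),np.linalg.norm(d))
p,r=pose();print(p,r.as_matrix().round(4).tolist())
ex=r.as_matrix()[:,0]
# tip far edge: point at tool (0+2mm,0,+L-...)
for L in(.04,.045,.048,.05,.052,.054):print(L,proj(k2,p+r.apply([.002,0,.0224+L])))
print("flange edge",proj(k2,p+r.apply([.013,0,.0224])),proj(k2,p+r.apply([.013,0,.0174])))
# lateral ray: where is tip y in tool
c,d=ray(k2,(259.9,205.8));q=r.inv().apply(c-p);e=r.inv().apply(d);print(q+e*(.002-q[0])/e[0])
E
```

```text
ring (array([0.56693303, 0.0821075 , 0.09201617]), [np.float64(9.923797783171352e-05), np.float64(9.923797783166193e-05)]) [0.5671042  0.08178573 0.095     ] [0.5667791  0.08245189 0.095     ]
red (array([0.5670822 , 0.08225635, 0.0901843 ]), [np.float64(0.00011019692880426684), np.float64(0.00011019692880424208)])
-17.77761684481012 0.018755498494159462
-17.506574016733122 0.018216336808916385
-16.41778599229622 0.03323552812045924
73.63841893127699 0.018634930024635617
71.978718005652 0.018543233142986334
[0.48971707 0.06194865 0.24217968] [[0.7458, 0.6662, -0.0002], [0.6662, -0.7458, -0.0001], [-0.0003, -0.0001, -1.0]]
0.04 [258.25578315 208.4577445 ]
0.045 [258.29564578 205.95288057]
0.048 [258.31874737 204.5012592 ]
0.05 [258.3338228  203.55398178]
0.052 [258.34864537 202.62259991]
0.054 [258.36322138 201.70671708]
flange edge [257.85707153 213.50858599] [257.79410307 216.9041065 ]
[0.002      0.00104125 0.06771786]
```

```bash
python3 -m handwheel '[[[0.03,0.015,0],[0,0,0],0],[[0.071,0.0354,0],[0,0,0],0],[[0.071,0.0354,0],[0,0,0],0],[[0.071,0.0354,0.02],[0,0,0],0],[[0.071,0.0354,0.05],[0,0,0],0],[[0.071,0.0354,0.05],[0,0,0],0],[[0.071,0.0354,0.05],[0,0,0],0],[[0.071,0.0354,0.05],[0,0,0],0]]'
cat > f.py <<'E'
from h import *
import sys
F=[];P=[]
for i in range(int(sys.argv[1]) if len(sys.argv)>1 else 6):
    env.get_image("top");o=env.get_obs();F.append(o['contact_force']);P.append(o['ee_pos'])
U=np.array([.2957,.9553,0]);V=np.array([-.9553,.2957,0])
m=np.mean(P,0);f=np.mean(F,0);d=m-[.5663,.0828,0]
print("t",round(o['time'],2),"F",f.round(2),"sd",np.std(F,0).round(2),"P",m.round(4),np.std(P,0).round(5),"along",round(d@U,4),"across",round(d@V,4),"Fu",round(f@U,2),"rest shift",shift([.5663,.0828,m[2]]).round(4),"grip",round(o['opening'],4))
E
python3 f.py; python3 look.py C; python3 - <<'E'
import cv2,numpy as np
I=cv2.imread("pics/C.png");cv2.imwrite("pics/C2.png",cv2.resize(np.clip(I[130:290,180:340]*1.4,0,255).astype('uint8'),(560,560),interpolation=cv2.INTER_CUBIC))
E
```

```text
time: 8.6
ee_pos: [0.5663, 0.0834, 0.1941]
tool_rot: [2.934, 1.121, 0.003]
contact_force: [0.2, 0.4, -0.4]
opening: 0.0134
grip_force: 58.9
t 8.9 F [ 0.24 -0.21 -0.89] sd [0.4  0.38 0.4 ] P [0.5661 0.0836 0.1935] [1.4e-04 6.0e-05 4.4e-04] along 0.0007 across 0.0004 Fu -0.13 rest shift [-0.0003  0.0009 -0.0006] grip 0.0129
[0.56589022 0.08363561 0.19273486] [261.53889793 206.08626703]
```

View pics/C2.png

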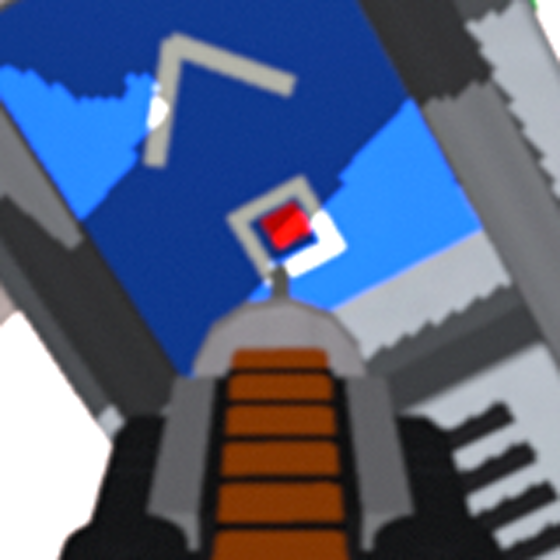

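The close-up shows the ring centre at (262.3,196.6) and the pin tip at (260.3,207), just in front of it and about level with the column.

```bash
python3 - <<'E'
from h import *
import pickle
k=pickle.load(open("C.pkl","rb"));p,r=pose()
for z in(.092,.095):
    X=atz(k,(262.3,196.6),z);print(z,X,"ring in tool frame",r.inv().apply(X-p))
for L in(.04,.044,.048,.052):
  print(L,proj(k,p+r.apply([.002,.001,.0224+L])),proj(k,p+r.apply([.0,.001,.0224+L])))
E
```

```text
0.092 [0.56648476 0.08028514 0.092     ] ring in tool frame [-0.00183734  0.00285511  0.10073512]
0.095 [0.56715093 0.08091148 0.095     ] ring in tool frame [-0.00092187  0.00283385  0.09773553]
0.04 [259.76601828 208.43351608] [259.76205291 211.40588719]
0.044 [259.77250392 206.42199288] [259.76859066 209.34806858]
0.048 [259.7787682  204.47910467] [259.77490584 207.36028382]
0.052 [259.78482225 202.60139978] [259.78100961 205.43901994]
```

```bash
python3 -m handwheel '[[[-0.0008,0.0014,0],[0,0,0],0],[[-0.0008,0.0014,0.01],[0,0,0],0],[[-0.0008,0.0014,0.018],[0,0,0],0],[[-0.0008,0.0014,0.022],[0,0,0],0],[[-0.0008,0.0014,0.024],[0,0,0],0],[[-0.0008,0.0014,0.024],[0,0,0],0],[[-0.0008,0.0014,0.024],[0,0,0],0]]'
python3 f.py 5
python3 -m handwheel '[[[0,0,0.0005],[0,0,0],0],[[0,0,0.001],[0,0,0],0],[[0,0,0.0015],[0,0,0],0],[[0,0,0.002],[0,0,0],0],[[0,0,0.0025],[0,0,0],0],[[0,0,0.003],[0,0,0],0],[[0,0,0.003],[0,0,0],0]]'
python3 f.py 5
```

```text
time: 9.65
ee_pos: [0.5662, 0.0821, 0.1685]
tool_rot: [2.935, 1.121, 0.0]
contact_force: [0.1, -0.0, -0.4]
opening: 0.0137
grip_force: 58.9
t 9.9 F [ 0.31  0.05 -0.17] sd [0.29 0.35 0.18] P [0.5662 0.0821 0.1686] [2.e-05 2.e-05 4.e-05] along -0.0007 across -0.0002 Fu 0.14 rest shift [ 0.0006 -0.0005 -0.0001] grip 0.0133
time: 10.6
ee_pos: [0.5661, 0.0821, 0.1652]
tool_rot: [-2.935, -1.121, 0.0]
contact_force: [0.1, 0.4, 0.0]
opening: 0.0132
grip_force: 58.9
t 10.85 F [ 0.42  0.03 -0.8 ] sd [0.38 0.17 0.39] P [0.5661 0.0821 0.1653] [1.e-05 0.e+00 3.e-05] along -0.0008 across -0.0001 Fu 0.15 rest shift [ 0.0006 -0.0005  0.0001] grip 0.0134
```

```bash
for i in 1; do python3 -m handwheel '[[[0,0,0.0005],[0,0,0],0],[[0,0,0.001],[0,0,0],0],[[0,0,0.0015],[0,0,0],0],[[0,0,0.0015],[0,0,0],0]]'|grep -E "contact"; python3 f.py 4; done
python3 -m handwheel '[[[0,0,0.0005],[0,0,0],0],[[0,0,0.001],[0,0,0],0],[[0,0,0.0015],[0,0,0],0],[[0,0,0.0015],[0,0,0],0]]'|grep contact; python3 f.py 4
```

```text
contact_force: [-0.8, 0.6, 0.1]
t 11.45 F [-0.42 -0.07 -0.69] sd [0.57 0.08 0.46] P [0.5661 0.082  0.1638] [1.e-05 2.e-05 2.e-05] along -0.0008 across -0.0001 Fu -0.19 rest shift [ 0.0006 -0.0005  0.    ] grip 0.0131
contact_force: [-0.1, 0.0, -1.1]
t 12.05 F [ 0.04  0.04 -0.73] sd [0.29 0.43 0.13] P [0.5661 0.082  0.1623] [2.e-05 1.e-05 3.e-05] along -0.0008 across -0.0001 Fu 0.05 rest shift [ 0.0006 -0.0005  0.0001] grip 0.0129
```

```bash
python3 -m handwheel '[[[0,0,0.0005],[0,0,0],0],[[0,0,0.001],[0,0,0],0],[[0,0,0.001],[0,0,0],0],[[0,0,0.001],[0,0,0],0]]'|grep contact; python3 f.py 3
python3 -m handwheel '[[[0,0,0.0005],[0,0,0],0],[[0,0,0.001],[0,0,0],0],[[0,0,0.001],[0,0,0],0],[[0,0,0.001],[0,0,0],0]]'|grep contact; python3 f.py 3
```

```text
contact_force: [-0.3, -0.3, -0.7]
t 12.6 F [ 0.13 -0.03 -0.4 ] sd [0.65 0.02 0.18] P [0.5661 0.082  0.1613] [1.e-05 2.e-05 1.e-05] along -0.0008 across -0.0001 Fu 0.01 rest shift [ 0.0006 -0.0004  0.    ] grip 0.0128
contact_force: [0.1, 0.5, -1.2]
t 13.15 F [ 0.27  0.69 -0.85] sd [0.51 0.05 0.51] P [0.5661 0.082  0.1603] [1.e-05 0.e+00 0.e+00] along -0.0008 across -0.0001 Fu 0.73 rest shift [ 0.0006 -0.0005  0.    ] grip 0.0128
```

```bash
python3 -m handwheel '[[[0,0,0.0005],[0,0,0],0],[[0,0,0.001],[0,0,0],0],[[0,0,0.001],[0,0,0],0],[[0,0,0.001],[0,0,0],0]]'|grep contact; python3 f.py 3
python3 -m handwheel '[[[0,0,0.0005],[0,0,0],0],[[0,0,0.001],[0,0,0],0],[[0,0,0.001],[0,0,0],0],[[0,0,0.001],[0,0,0],0]]'|grep contact; python3 f.py 3
```

```text
contact_force: [0.1, 0.2, 0.1]
t 13.7 F [-0.29 -0.03 -0.96] sd [0.18 0.07 0.15] P [0.5661 0.082  0.1593] [1.e-05 2.e-05 1.e-05] along -0.0008 across -0.0001 Fu -0.11 rest shift [ 0.0006 -0.0005  0.    ] grip 0.0133
contact_force: [0.7, 0.3, -1.5]
t 14.25 F [ 0.28 -0.27 -0.47] sd [0.2  0.4  0.51] P [0.5661 0.082  0.1583] [0.e+00 1.e-05 2.e-05] along -0.0008 across -0.0001 Fu -0.17 rest shift [ 0.0006 -0.0005  0.    ] grip 0.0132
```

```bash
python3 -c "
import cv2,numpy as np
from plant import env
I=env.get_image('wrist');cv2.imwrite('pics/D2.png',cv2.resize(np.clip(I[150:250,210:310]*1.4,0,255).astype('uint8'),(500,500),interpolation=cv2.INTER_CUBIC))"
```

```text
(no output)
```

View pics/D2.png

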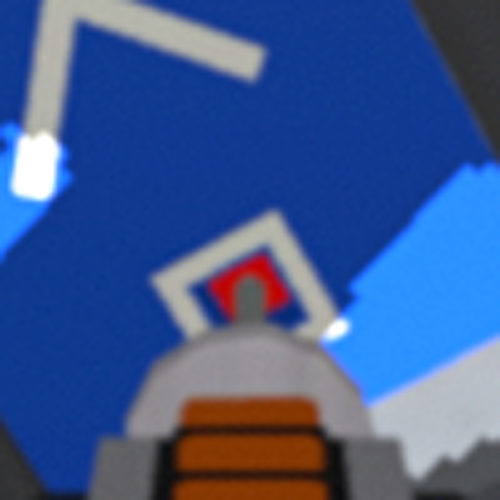

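The pin tip, at about (248,277) in the crop, lies over the red button, and the ring is centred on the same column (248). It is aligned, so I'll keep feeling downwards.

```bash
python3 -m handwheel '[[[0,0,0.0005],[0,0,0],0],[[0,0,0.001],[0,0,0],0],[[0,0,0.001],[0,0,0],0],[[0,0,0.001],[0,0,0],0]]'|grep contact; python3 f.py 3
python3 -m handwheel '[[[0,0,0.0005],[0,0,0],0],[[0,0,0.001],[0,0,0],0],[[0,0,0.001],[0,0,0],0],[[0,0,0.001],[0,0,0],0]]'|grep contact; python3 f.py 3
```

```text
contact_force: [-0.6, 1.0, 2.9]
t 14.85 F [-0.07 -0.36  1.82] sd [0.62 0.22 0.04] P [0.5662 0.082  0.1574] [0.e+00 2.e-05 1.e-05] along -0.0008 across -0.0001 Fu -0.37 rest shift [ 0.0006 -0.0005 -0.    ] grip 0.0135
contact_force: [0.3, 1.0, 2.9]
t 15.4 F [ 0.92 -0.06  2.37] sd [0.42 0.39 0.2 ] P [0.5661 0.0821 0.1563] [1.e-05 1.e-05 2.e-05] along -0.0008 across -0.0001 Fu 0.21 rest shift [ 0.0006 -0.0004  0.    ] grip 0.0136
```

```bash
python3 -m handwheel '[[[0,0,0.0005],[0,0,0],0],[[0,0,0.001],[0,0,0],0],[[0,0,0.0015],[0,0,0],0],[[0,0,0.002],[0,0,0],0],[[0,0,0.002],[0,0,0],0]]'|grep contact; python3 f.py 6
python3 -m handwheel '[[[0,0,0.0005],[0,0,0],0],[[0,0,0.001],[0,0,0],0],[[0,0,0.0015],[0,0,0],0],[[0,0,0.0015],[0,0,0],0]]'|grep contact; python3 f.py 8
```

```text
contact_force: [0.2, 0.0, 4.0]
t 16.2 F [-0.15  0.08  3.43] sd [0.63 0.68 0.43] P [0.5662 0.082  0.1543] [1.e-05 1.e-05 1.e-05] along -0.0008 across -0.0001 Fu 0.04 rest shift [ 0.0006 -0.0005 -0.    ] grip 0.0132
contact_force: [0.1, 0.4, 5.1]
t 17.0 F [-0.14 -0.16  4.26] sd [0.27 0.39 0.62] P [0.5662 0.082  0.1528] [1.e-05 1.e-05 1.e-05] along -0.0008 across -0.0001 Fu -0.19 rest shift [ 0.0006 -0.0005 -0.    ] grip 0.0133
```

```bash
python3 -m handwheel '[[[0,0,0.0003],[0,0,0],0],[[0.0009,-0.0005,0.0003],[0,0,0],0],[[0.0017,-0.0010,0.0003],[0,0,0],0],[[0.0026,-0.0015,0.0003],[0,0,0],0],[[0.0034,-0.0021,0.0003],[0,0,0],0],[[0.0043,-0.0026,0.0003],[0,0,0],0],[[0.0051,-0.0031,0.0003],[0,0,0],0],[[0.0060,-0.0036,0.0003],[0,0,0],0],[[0.0069,-0.0041,0.0003],[0,0,0],0]]'; python3 f.py 4
```

```text
time: 17.9
ee_pos: [0.5686, 0.0898, 0.1525]
tool_rot: [2.935, 1.121, 0.0]
contact_force: [1.0, -3.2, 4.4]
opening: 0.0131
grip_force: 59.6
t 18.1 F [ 0.5  -2.43  4.25] sd [0.41 0.62 0.2 ] P [0.5686 0.0898 0.1525] [3.e-05 4.e-05 2.e-05] along 0.0074 across -0.0001 Fu -2.17 rest shift [-0.0063  0.0037  0.    ] grip 0.0133
```

```bash
python3 -m handwheel '[[[0.0017,-0.0010,0],[0,0,0],0],[[0.0034,-0.0021,0],[0,0,0],0],[[0.0051,-0.0031,0],[0,0,0],0],[[0.0069,-0.0041,0],[0,0,0],0],[[0.0086,-0.0052,0],[0,0,0],0],[[0.0103,-0.0062,0],[0,0,0],0],[[0.0120,-0.0072,0],[0,0,0],0],[[0.0137,-0.0082,0],[0,0,0],0],[[0.0154,-0.0093,0],[0,0,0],0],[[0.0171,-0.0103,0],[0,0,0],0],[[0.0189,-0.0113,0],[0,0,0],0],[[0.0206,-0.0124,0],[0,0,0],0]]'; python3 f.py 5
```

```text
time: 19.3
ee_pos: [0.5757, 0.1129, 0.1525]
tool_rot: [-2.935, -1.121, -0.0]
contact_force: [0.1, -3.5, 4.8]
opening: 0.0131
grip_force: 59.6
t 19.55 F [ 0.35 -1.01  4.46] sd [0.19 0.38 0.57] P [0.5756 0.1129 0.1525] [3.e-05 9.e-05 3.e-05] along 0.0316 across 0.0 Fu -0.86 rest shift [-0.027   0.0162  0.    ] grip 0.0134
```

```bash
python3 -m handwheel '[[[0.0017,-0.0010,0],[0,0,0],0],[[0.0034,-0.0021,0],[0,0,0],0],[[0.0051,-0.0031,0],[0,0,0],0],[[0.0069,-0.0041,0],[0,0,0],0],[[0.0086,-0.0052,0],[0,0,0],0],[[0.0103,-0.0062,0],[0,0,0],0],[[0.0120,-0.0072,0],[0,0,0],0],[[0.0137,-0.0082,0],[0,0,0],0],[[0.0154,-0.0093,0],[0,0,0],0],[[0.0171,-0.0103,0],[0,0,0],0],[[0.0189,-0.0113,0],[0,0,0],0],[[0.0206,-0.0124,0],[0,0,0],0]]'; python3 f.py 5
```

```text
time: 20.75
ee_pos: [0.5828, 0.1358, 0.1525]
tool_rot: [2.935, 1.121, 0.0]
contact_force: [0.3, -3.7, 4.8]
opening: 0.0135
grip_force: 59.6
t 21.0 F [ 0.74 -1.49  4.24] sd [0.47 0.61 0.12] P [0.5828 0.1359 0.1525] [3.e-05 9.e-05 1.e-05] along 0.0556 across -0.0 Fu -1.2 rest shift [-0.0476  0.0285 -0.    ] grip 0.013
```

```bash
python3 -m handwheel '[[[0.0009,-0.0005,0],[0,0,0],0],[[0.0017,-0.0010,0],[0,0,0],0],[[0.0026,-0.0015,0],[0,0,0],0],[[0.0034,-0.0021,0],[0,0,0],0],[[0.0043,-0.0026,0],[0,0,0],0]]'|grep contact; python3 f.py 2
python3 -m handwheel '[[[0.0004,-0.0003,0],[0,0,0],0],[[0.0009,-0.0005,0],[0,0,0],0]]'|grep contact; python3 f.py 2
```

```text
contact_force: [0.3, -4.1, 4.0]
t 21.6 F [ 0.4  -2.3   4.36] sd [0.46 0.04 0.08] P [0.5842 0.1406 0.1525] [1.e-05 3.e-05 1.e-05] along 0.0605 across -0.0 Fu -2.08 rest shift [-0.0519  0.0311  0.    ] grip 0.0131
contact_force: [-0.2, -2.2, 3.7]
t 21.9 F [-0.25 -2.46  3.88] sd [0.01 0.08 0.88] P [0.5845 0.1415 0.1525] [1.e-05 1.e-05 0.e+00] along 0.0615 across -0.0001 Fu -2.42 rest shift [-0.0527  0.0316  0.    ] grip 0.0134
```

```bash
python3 -m handwheel '[[[0.0004,-0.0003,0],[0,0,0],0],[[0.0009,-0.0005,0],[0,0,0],0],[[0.0009,-0.0005,0],[0,0,0],0]]'|grep contact; python3 f.py 2
python3 -m handwheel '[[[0.0004,-0.0003,0],[0,0,0],0],[[0.0009,-0.0005,0],[0,0,0],0],[[0.0009,-0.0005,0],[0,0,0],0]]'|grep contact; python3 f.py 2
```

```text
contact_force: [-0.0, -1.7, 4.1]
t 22.3 F [-0.04 -2.78  4.67] sd [0.12 0.33 0.41] P [0.5848 0.1425 0.1525] [0.e+00 1.e-05 1.e-05] along 0.0625 across -0.0001 Fu -2.66 rest shift [-0.0536  0.0321  0.    ] grip 0.0129
contact_force: [0.3, -1.9, 4.3]
t 22.7 F [-0.01 -2.62  4.34] sd [0.51 0.14 0.49] P [0.5852 0.1434 0.1525] [1.e-05 1.e-05 2.e-05] along 0.0635 across -0.0001 Fu -2.51 rest shift [-0.0545  0.0326 -0.    ] grip 0.0133
```

```bash
python3 -m handwheel '[[[0.0004,-0.0003,0],[0,0,0],0],[[0.0009,-0.0005,0],[0,0,0],0],[[0.0009,-0.0005,0],[0,0,0],0]]'|grep contact; python3 f.py 2
python3 -m handwheel '[[[0.0004,-0.0003,0],[0,0,0],0],[[0.0004,-0.0003,0],[0,0,0],0]]'|grep contact; python3 f.py 2
```

```text
contact_force: [-0.7, -4.0, 5.7]
t 23.1 F [-0.85 -4.    4.65] sd [0.51 0.22 0.28] P [0.5855 0.1443 0.1525] [0.e+00 1.e-05 1.e-05] along 0.0644 across -0.0001 Fu -4.07 rest shift [-0.0553  0.033   0.    ] grip 0.0127
contact_force: [-1.4, -6.3, 5.8]
t 23.4 F [-1.43 -6.09  5.28] sd [0.12 0.01 0.11] P [0.5855 0.1445 0.1525] [1.e-05 0.e+00 0.e+00] along 0.0647 across -0.0001 Fu -6.24 rest shift [-0.0555  0.0332  0.    ] grip 0.0132
```

The force rose to 6 N with the button still held, so the slide is at its stop. I'll ease off 1 mm and lift straight up.

```bash
python3 -m handwheel '[[[-0.0009,0.0005,0],[0,0,0],0],[[-0.0009,0.0005,0],[0,0,0],0],[[-0.0009,0.0005,-0.003],[0,0,0],0],[[-0.0009,0.0005,-0.008],[0,0,0],0],[[-0.0009,0.0005,-0.02],[0,0,0],0],[[-0.0009,0.0005,-0.05],[0,0,0],0],[[-0.0009,0.0005,-0.09],[0,0,0],0],[[-0.0009,0.0005,-0.09],[0,0,0],0],[[-0.0009,0.0005,-0.09],[0,0,0],0],[[-0.0009,0.0005,-0.09],[0,0,0],0]]'
python3 - <<'E'
from h import *
im=env.get_image("top");k=env.get_calibration("top")
I=im.astype(int)[150:240,195:300];m=(I[...,2]>1.8*I[...,1])&(I[...,2]>1.8*I[...,0])&(I[...,2]>60)
ys,xs=np.nonzero(m);print(len(xs),xs.mean()+195,ys.mean()+150)
I=cv2.imread("pics/top0.png").astype(int)[150:240,195:300];m0=(I[...,2]>1.8*I[...,1])&(I[...,2]>1.8*I[...,0])&(I[...,2]>60)
y0,x0=np.nonzero(m0);print(len(x0),x0.mean()+195,y0.mean()+150)
if len(xs):print(np.linalg.norm(atz(k,(xs.mean()+195,ys.mean()+150),.095)-atz(k,(x0.mean()+195,y0.mean()+150),.095)))
p,r=pose();print(p,shift([.5361,-.2445,p[2]]))
im=env.get_image("wrist");k=env.get_calibration("wrist");print("home",proj(k,[.567,.082,.095]),"out",proj(k,[.567+.061*.2957,.082+.061*.9553,.095]))
I=im.astype(int);m=(I[...,2]>2.2*I[...,1])&(I[...,2]>2.2*I[...,0])&(I[...,2]>60);m[205:]=0;ys,xs=np.nonzero(m);print("red",len(xs),xs.mean() if len(xs) else 0,ys.mean() if len(xs) else 0)
E
```

```text
time: 24.4
ee_pos: [0.585, 0.144, 0.2418]
tool_rot: [-2.934, -1.122, 0.002]
contact_force: [-0.9, 0.8, -0.5]
opening: 0.0132
grip_force: 59.0
0 nan nan
8 235.5 195.875
[0.58491872 0.14391827 0.24148406] [-2.95440202e-01  2.56840590e-01  1.45672647e-04]
home [296.09606827 236.928517  ] out [262.06873925 181.6561072 ]
red 431 54.96287703016241 43.269141531322504<stdin>:4: RuntimeWarning: Mean of empty slice.
  ret = ret.dtype.type(ret / rcount)
```

```bash
python3 -m handwheel '[[[-0.295,0.257,0],[0,0,0],0],[[-0.295,0.257,0],[0,0,0],0],[[-0.295,0.257,0],[0,0,0],0],[[-0.295,0.257,0],[0,0,0],0],[[-0.295,0.257,0],[0,0,0],0],[[-0.295,0.257,0],[0,0,0],0],[[-0.295,0.257,0],[0,0,0],0],[[-0.295,0.257,0],[0,0,0],0],[[-0.295,0.257,0],[0,0,0],0],[[-0.295,0.257,0],[0,0,0],0],[[-0.295,0.257,0],[0,0,0],0],[[-0.295,0.257,0],[0,0,0],0]]'
python3 f.py 4
python3 - <<'E'
from h import *
im=env.get_image("top");k=env.get_calibration("top");cv2.imwrite("pics/t5.png",im)
f=lambda I:(I[...,2]>1.5*I[...,1])&(I[...,2]>1.5*I[...,0])&(I[...,2]>50)
C=[]
for J in(im,cv2.imread("pics/top0.png")):
    m=f(J.astype(int));m[:150]=0;m[230:]=0;m[:,:200]=0;m[:,300:]=0
    ys,xs=np.nonzero(m);print(len(xs),xs.mean(),ys.mean());C.append(atz(k,(xs.mean(),ys.mean()),.095))
print(C,np.linalg.norm(C[0]-C[1]))
o=env.get_obs();p=o['ee_pos'];print(p,shift([.5361,-.2445,.0824]),o['tool_rot'])
E
```

```text
time: 25.7
ee_pos: [0.5371, -0.2433, 0.2424]
tool_rot: [-2.934, -1.123, 0.0]
contact_force: [0.3, 0.5, -0.9]
opening: 0.0134
grip_force: 58.9
t 25.9 F [ 0.33 -0.08 -0.5 ] sd [0.65 0.42 0.47] P [ 0.5371 -0.2435  0.2426] [3.0e-05 1.5e-04 4.0e-05] along -0.3203 across -0.0686 Fu 0.02 rest shift [ 0.2398 -0.2235  0.    ] grip 0.013
9 215.0 190.0
9 235.33333333333334 195.77777777777777
[array([0.58290332, 0.13863489, 0.095     ]), array([0.56489724, 0.08107224, 0.095     ])] 0.06031316006650655
[ 0.5370075  -0.24384838  0.24259038] [-1.12162604e-03 -1.38828185e-04  1.60190288e-01] [2.93410055e+00 1.12256005e+00 1.64231984e-04]
```

The slide is out by about 60 mm and has stayed there. Next, lower the tool into the stand.

```bash
python3 -m handwheel '[[[-0.0011,-0.0001,0],[0,0,0],0],[[-0.0011,-0.0001,0.03],[0,0,0],0],[[-0.0011,-0.0001,0.06],[0,0,0],0],[[-0.0011,-0.0001,0.085],[0,0,0],0],[[-0.0011,-0.0001,0.1],[0,0,0],0],[[-0.0011,-0.0001,0.1],[0,0,0],0],[[-0.0011,-0.0001,0.1],[0,0,0],0]]'|grep contact
python3 f.py 3
python3 -m handwheel '[[[0,0,0.01],[0,0,0],0],[[0,0,0.02],[0,0,0],0],[[0,0,0.03],[0,0,0],0],[[0,0,0.04],[0,0,0],0],[[0,0,0.048],[0,0,0],0],[[0,0,0.053],[0,0,0],0],[[0,0,0.056],[0,0,0],0],[[0,0,0.057],[0,0,0],0],[[0,0,0.057],[0,0,0],0]]'|grep contact
python3 f.py 3
```

```text
contact_force: [0.1, 0.5, 0.1]
t 26.8 F [ 0.18  0.16 -0.45] sd [0.18 0.56 0.45] P [ 0.5365 -0.2453  0.1441] [2.e-05 1.e-05 6.e-05] along -0.3223 across -0.0686 Fu 0.21 rest shift [ 0.241  -0.2246 -0.0003] grip 0.0131
contact_force: [0.5, 0.4, -0.5]
t 27.85 F [-0.1  -0.26 -0.29] sd [0.34 0.5  0.41] P [ 0.5361 -0.2451  0.0859] [2.e-05 1.e-05 4.e-05] along -0.3222 across -0.0681 Fu -0.28 rest shift [ 2.412e-01 -2.242e-01 -1.000e-04] grip 0.0132
```

```bash
python3 -m handwheel '[[[0,0,0.001],[0,0,0],0],[[0,0,0.002],[0,0,0],0],[[0,0,0.003],[0,0,0],0],[[0,0,0.003],[0,0,0],0]]'|grep contact
python3 f.py 3
python3 -m handwheel '[[[0,0,0.0005],[0,0,0],0],[[0,0,0.001],[0,0,0],0],[[0,0,0.001],[0,0,0],0]]'|grep contact
python3 f.py 3
```

```text
contact_force: [-0.9, -0.2, -0.5]
t 28.4 F [-0.13 -0.   -0.61] sd [0.64 0.02 0.06] P [ 0.536  -0.245   0.0825] [1.e-05 0.e+00 1.e-05] along -0.3221 across -0.0679 Fu -0.04 rest shift [ 0.2412 -0.224   0.    ] grip 0.0135
contact_force: [-5.1, 3.1, 8.7]
t 28.85 F [-4.45  2.65  8.57] sd [0.32 0.1  0.25] P [ 0.536  -0.245   0.0824] [1.e-05 1.e-05 1.e-05] along -0.3221 across -0.068 Fu 1.22 rest shift [ 0.2412 -0.2241 -0.    ] grip 0.0132
```

```bash
python3 -m handwheel '[[[0,0,-0.0008],[0,0,0],0],[[0,0,-0.0008],[0,0,0],0],[[0,0,-0.0008],[0,0,0],0.3],[[0,0,-0.0008],[0,0,0],0.6],[[0,0,-0.0008],[0,0,0],1],[[0,0,-0.0008],[0,0,0],1],[[0,0,-0.0008],[0,0,0],1],[[0,0,-0.0008],[0,0,0],1],[[0,0,-0.0008],[0,0,0],1],[[0,0,-0.0008],[0,0,0],1]]'
python3 -m handwheel '[[[0,0,-0.02],[0,0,0],1],[[0,0,-0.06],[0,0,0],1],[[0,0,-0.1],[0,0,0],1],[[0,0,-0.15],[0,0,0],1],[[-0.06,0,-0.15],[0,0,0],1],[[-0.06,0,-0.15],[0,0,0],1],[[-0.06,0,-0.15],[0,0,0],1],[[-0.06,0,-0.15],[0,0,0],1]]'
python3 look.py E; python3 - <<'E'
from h import *
k=env.get_calibration("wrist");u=proj(k,[.5368,-.245,.06]);x,y=u.astype(int);print(u,proj(k,[.5368,-.245,.131]))
I=cv2.imread("pics/E.png");a=I[max(0,y-45):y+45,x-45:x+45];f=lambda q:cv2.resize(np.clip(q*1.6,0,255).astype('uint8'),(400,400),interpolation=cv2.INTER_CUBIC)
T=env.get_image("top")[150:240,195:285]
cv2.imwrite("pics/F.png",np.hstack([f(a),f(T)]))
E
```

```text
time: 29.85
ee_pos: [0.536, -0.245, 0.0823]
tool_rot: [2.935, 1.121, 0.0]
contact_force: [1.0, -0.1, 1.0]
opening: 0.0853
grip_force: 0.0
time: 30.65
ee_pos: [0.4914, -0.2848, 0.2318]
tool_rot: [-2.934, -1.12, 0.0]
contact_force: [-0.4, 0.2, 0.3]
opening: 0.0854
grip_force: 0.0
[ 0.49159512 -0.28457293  0.2317708 ] [-102.52005073 -278.90446231]
[259.78683494 107.16058382] [259.59612501 111.34619023]
```

View pics/F.png

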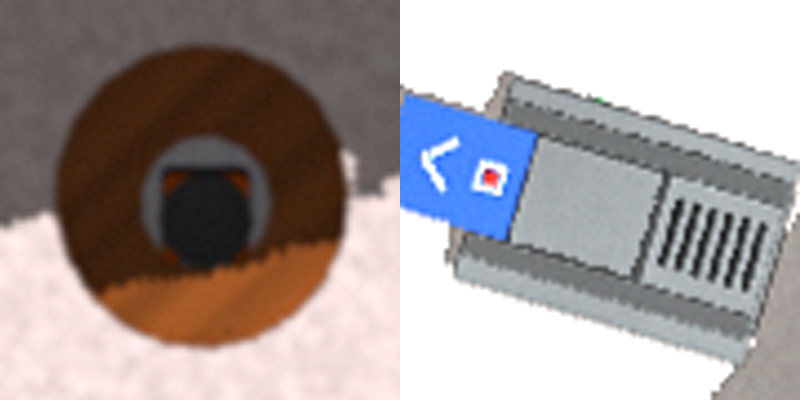

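The left half shows the tool upright, its flange (205,200) concentric with the stand and its handle square. The right half shows the slide fully out, with the recess at (491,177) and the button up.

```bash
python3 -c "
from plant import env
print(env.close_job())"
```

```text
the job is handed in; nothing more can be done
None
```

The job is handed in: I held the button down with the pin and pushed the slide to its outer stop, where it measured about 60 mm out and stayed; the pin tool is back upright in its stand, fully down, with about 31 s used.

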